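# Open the pressure cap of a steam generator

### The job

The cooled-down steam generator needs refilling, so take off its pressure cap. Without pressing, turn the cap anticlockwise until you feel its first stop; then push it down against its spring, turn it on past that stop to its last stop, lift it off and set it gently, upright, in the steel tray. Do not force the cap against a stop or ram it down, and leave the glassware where it is.

Things in the scene. Friction and masses are not known exactly. Their poses are not given: they have to be found in the camera images.
- cap_center (a point): Centre of the black-topped pressure cap, half-way up its 50 mm. Bottom up: steel plug 30 dia, 16 tall, two 4 mm thick lugs at its foot reaching 24 mm out along the cap's x; black disc 62 dia, z -9 to -3 from this point; upright wing grip, 46 long (along cap x), 12 wide (y), 28 tall, z -3 to +25. Fingertips may rest on the disc to press. z is up.
- cap: The same loose cap, about 120 g; origin at the centre of its underside, 25 mm below cap_center. To open it turns anticlockwise seen from above (yaw grows).
- neck_top (a point): Centre of the rim of the steel filler neck under the cap (60 mm dia, 140 mm above the bench), x along the two slots that let the lugs out. Cap yaw minus neck yaw: -1.38 to -1.2 at the start; first stop somewhere from -1.05 to -0.74 (differs each time, must be felt); last stop about 0, lugs then in the slots. The cap cannot be lifted before that.
- neck: The neck itself (fixed), 60 mm dia, rising 30 mm from the generator's top plate; origin and axes as neck_top. Unpressed the cap's centre is 16 mm above the rim. A spring holds it up: about 6 N at rest, 1 N more per mm; at 7 mm the disc meets the rim hard. The neck stands 40 N from the cap (down on the rim, or 0.6 Nm on the last stop).
- stops: The first stop's hidden teeth inside the neck; origin at the rim's centre, does not show the stop's angle. Unpressed, the cap meets them and they give a little: about 0.08 rad at 0.5 Nm, all they stand (25 N in all). Pressed 3.5 to 6.5 mm it passes beneath; keep it pressed until the last stop. Turning freely takes under 0.12 Nm.
- unit: The steam generator: white round housing with a red band, 216 mm dia, fixed on the bench; origin at the centre of its underside. Its top plate is 106 mm high; the cap and neck stand in its middle.
- tray: Open stainless tray, 160 (x) by 150 (y) by 22 mm tall, walls 4 mm, floor 4 mm thick; origin at the centre of its underside. Fixed, left or right of the generator. Set the cap down to touch before letting go: it stands 60 N, a fall of about 10 mm.
- hotplate: Grey stirrer hotplate with round white top, 150 x 150 x 60 mm, fixed, on the other side of the generator from the tray; origin at the centre of its underside. Not used.
- beaker: Glass beaker, 66 mm dia, 85 tall, a bystander; origin at the centre of its underside.
- flask: Conical glass flask, 76 mm dia at the foot, 98 tall, a bystander; origin at the centre of its underside.
- reagent: Amber reagent bottle, 52 mm dia, 100 tall, a bystander; origin at the centre of its underside.
There are look-alikes about, which are no part of the job. Of the things like the cap, leave any that is red; of the rest the larger one is meant.

How it is judged:
By the outcome, as a careful person would: the job done as asked, in the order asked, and still so for the second after the job is handed in, with the robot touching nothing.
It also fails if it takes over 72 s, if anything falls off the work surface, if the arm or the gripper's body presses on something with over 40 N, if the wrist force passes 120 N, or if a joint passes its speed limit or range.

### The arm

A 7-joint arm with a two-finger parallel gripper is mounted at the origin on the work surface. World frame = base frame: x ahead of the robot, y to its left, z up, the work surface at z = 0. Lengths are in mm, angles in rad, forces in N, time in s.
With the tool pointing down it reaches from about 400 to 875 mm from the base axis. Payload 6.5 kg.
Tool frame: the origin (TCP) lies at the very end of the fingers, on their centre line; the grasp point (between the pads) lies 19 mm behind it; z points along the fingers, y is the line along which they close (so a half turn about z gives the same grasp; the last joint's range is limited). The gripper opens to 88 mm and grips with 3 to 60 N. Pads are 18 mm wide; open, the fingers measure 123 mm over their backs; the gripper's body (75 mm by 187 mm) begins 45 mm behind the grasp point.
Start: joints at [-1.321, 0.536, -0.004, 1.538, 0.003, 1.067, -0.071], TCP at [201.87, 617.85, 238.716] pointing down, gripper open.
Joint ranges: [-2.7, 2.7], [-0.37, 2.16], [-1.27, 1.26], [0.24, 2.4], [-1.31, 4.45], [0.19, 1.91], [-2.76, 2.76]. Speed limits (rad/s): [2.39, 2.39, 3.14, 3.14, 3.14, 3.14, 3.14].

### API

Orientations are given as a 3x3 rotation matrix whose columns are the frame's x, y, z axes.
In Python, from station import robot gives the robot as it stands.
- The arm moves only by the tool step_arm, never from a script. Its argument "series" is one flat list of numbers, 6 for each row, row after row: the shift along the tool's x, y, z in units of 60 mm (1.0 is 60 mm), then the turn, a rotation vector about the tool's x, y, z in units of 5 degrees (1.0 is 5 degrees). In form: [x, y, z, wx, wy, wz, x, y, z, wx, wy, wz, ...]. A call has 1 to 5 rows; each row shifts and turns the commanded pose from where the row before left it, along the tool's axes as they then stand; what a row does not reach is not made up. A row lasts 1/8 s, in which the tool goes at most 62.5 mm and 10.7 degrees, less where a joint would pass 70% of its speed; a pose out of reach is approached as far as the arm can. A call is refused whole if a number of a shift passes 1 or a number of a turn 1, either way. A call with a gripper value outside its range is refused whole. "grip" is the closure, from 0 (fully open) to 1 (shut), set as the call begins (left out, the last holds). The fingers move at their own pace and stop on an object; "force" is the grip in N (left out, the last holds). Time passes only in rows, so rows that do not move let the fingers close. It gives the time, the measured TCP pose, the force, the opening and the grip force at its end, in the units of the state.
- robot.state(): the state, without advancing time (a new reading comes with each control period).
- robot.grab_frame(name): name is "side" or "top"; returns a dict with "image" (420x560x3 uint8, blue, green, red), "fov_y" (degrees; the focal length in pixels is half the picture's height over the tangent of half this angle, whatever the lens; pixels are square), "cx", "cy" (the principal point, pixels), "position" and "attitude" of the camera in the world. Camera axes: x right, y down, z forward; pixel columns grow to the right and rows downward; lengths in mm; the calibration is good to about 2 mm. A picture is of the moment at which its call begins. There is no depth.
- robot.hand_in(): hands the job in; it is judged then, once.
Trained networks look in a picture, given as the dict that the camera call returned (one of the last four; its "shot" number tells which), for a name from the list of things; names that differ only in an ending like _2 or _b are one class to them, and where a whole thing is asked for, a point or a joint stands for the part that bears it (a point fixed in the world has none). Each returns a list of dicts, best first, with "score" (0 to 1); they miss things now and then, are a little off and sometimes report something else, mostly with a low value. They report only what shows in the picture. A call takes as long as a camera call. They do not tell look-alikes from the thing itself.
- robot.masks_of(target, picture): "pixels" (420x560 bool, what is visible of it) and "extent" ([left, top, right, bottom] in pixels, round what is visible of it).
The state is a dict: "clock": time; "joint_positions": joint angles; "dq": joint speeds; "effort": joint torques, N m; "ee_pos": TCP position; "orientation": TCP orientation; "contact_force": force on the tool from outside, world axes, zero at the start; "ft_torque": the same for the moment, N m; "finger_gap": finger opening in mm; "finger_force": force on a finger pad.
Only numpy, scipy, OpenCV 4.12 (cv2) and the standard library are available. Lean on these libraries where they do the work, as an engineer would, in place of code of your own. Each camera call takes 0.05 s, during which the arm holds its last target. There are 200 camera calls.

## Working session

There is one attempt and no reset: what is moved stays moved. The work goes in short steps, Python scripts to look and compute and a tool call to move; the robot and the scene stay as the last step left them, time stands still between calls to the robot, and variables do not carry over. Pictures are saved under pics/ and viewed, at most 10 in all, crops included, and the job is handed in when it is done.

Besides the shell and the picture viewer there is one more tool, called after "Request:" by a JSON object that holds its "op" and its "data", one argument or row to a line. step_arm: Moves the arm, as the interface text tells. Its arguments: {"type":"object","properties":{"series":{"type":"array","items":{"type":"number"}},"grip":{"type":"number"},"force":{"type":"number"}},"required":["series"]}

```bash
mkdir -p pics; ls; cat > h.py <<'E'
import numpy as np, cv2
from station import robot
def K(p):
    f=p["image"].shape[0]/2/np.tan(np.radians(p["fov_y"])/2); return f,p["cx"],p["cy"]
def ray(p,u,v):
    f,cx,cy=K(p); d=np.array(p["attitude"])@np.array([(u-cx)/f,(v-cy)/f,1]); return np.array(p["position"]),d
def atz(p,u,v,z):
    o,d=ray(p,u,v); return o+d*(z-o[2])/d[2]
def proj(p,X):
    f,cx,cy=K(p); c=np.array(p["attitude"]).T@(np.array(X)-np.array(p["position"])); return f*c[0]/c[2]+cx,f*c[1]/c[2]+cy
E
python3 - <<'E'
from h import *
for n in ["top","side"]:
    p=robot.grab_frame(n); cv2.imwrite(f"pics/{n}1.png",p["image"])
    print(n,p["fov_y"],p["cx"],p["cy"],np.round(p["position"],1),np.round(p["attitude"],3).tolist(),[k for k in p])
    for t in ["cap","neck","unit","tray","hotplate","beaker","flask","reagent"]:
        for m in robot.masks_of(t,p):
            ys,xs=np.nonzero(m["pixels"]); print(t,round(m["score"],2),m["extent"],len(xs),round(xs.mean(),1),round(ys.mean(),1))
print(robot.state())
E
```

```text
pics
top 46.577972735422875 281.665481808557 216.15132682634055 [ 450.3    3.9 1050.9] [[-0.007, -0.991, 0.136], [-1.0, 0.006, -0.009], [0.008, -0.136, -0.991]] ['image', 'fov_y', 'cx', 'cy', 'position', 'attitude', 'shot']
cap 0.95 [260.5, 117.2, 281.7, 136.7] 403 271.0 125.3
cap 0.83 [286.0, 229.0, 323.3, 267.1] 1013 305.9 248.0
cap 0.65 [271.3, 145.2, 304.0, 176.6] 719 289.0 159.8
unit 0.95 [250.3, 192.0, 358.2, 308.0] 8476 304.1 250.8
tray 0.61 [100.6, 221.8, 191.3, 312.3] 5641 145.4 266.1
hotplate 0.58 [381.5, 219.6, 465.5, 306.4] 5708 423.5 262.1
beaker 0.76 [195.3, 117.6, 228.5, 155.4] 984 211.9 134.2
flask 0.87 [334.5, 118.4, 373.2, 154.9] 945 353.8 138.9
flask 0.63 [358.2, 318.9, 386.7, 346.3] 630 370.9 332.0
reagent 0.75 [356.2, 320.2, 385.6, 348.2] 604 370.3 332.7
side 47.35930022920506 278.39490932687596 208.36160538242922 [358.  597.1 880.3] [[-0.948, -0.25, 0.197], [-0.319, 0.735, -0.598], [0.005, -0.63, -0.777]] ['image', 'fov_y', 'cx', 'cy', 'position', 'attitude', 'shot']
cap 0.82 [168.2, 203.1, 187.4, 224.8] 314 176.9 212.5
cap 0.82 [201.6, 192.6, 232.0, 222.3] 643 
[... 596 characters left out ...]
1198]), 'dq': array([ 0.00062883,  0.0003674 , -0.00086654,  0.00073097, -0.0012415 ,
        0.00087027, -0.00024681]), 'effort': array([-3.83127817e-04, -5.70880151e+01,  9.89854932e-01, -2.51911032e+01,
       -5.63585619e-02,  1.10313782e-02,  4.24656560e-05]), 'ee_pos': array([201.87987126, 617.85803631, 238.73885663]), 'orientation': array([[-9.50551391e-01,  3.10567306e-01,  4.11262286e-05],
       [ 3.10567307e-01,  9.50551391e-01,  2.71934729e-05],
       [-3.06471902e-05,  3.86212556e-05, -9.99999999e-01]]), 'contact_force': array([0.50925611, 0.47731913, 0.28598409]), 'ft_torque': array([-0.00915891, -0.0460111 , -0.00199278]), 'finger_force': 0.0, 'finger_gap': 88.04911047574016}
```

```bash
python3 - <<'E'
import cv2,numpy as np
a=cv2.imread("pics/top1.png");b=cv2.imread("pics/side1.png")
A=cv2.resize(a[215:280,270:345],None,fx=5,fy=5,interpolation=cv2.INTER_CUBIC)
B=cv2.resize(b[155:220,265:340],None,fx=5,fy=5,interpolation=cv2.INTER_CUBIC)
cv2.imwrite("pics/crop1.png",np.hstack([A,B]))
E
```

```text
(no output)
```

View pics/top1.png

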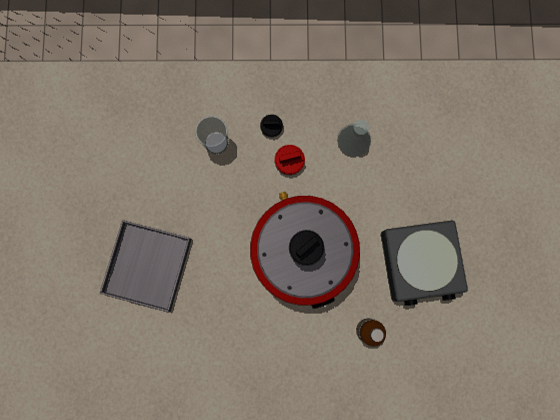

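View pics/crop1.png

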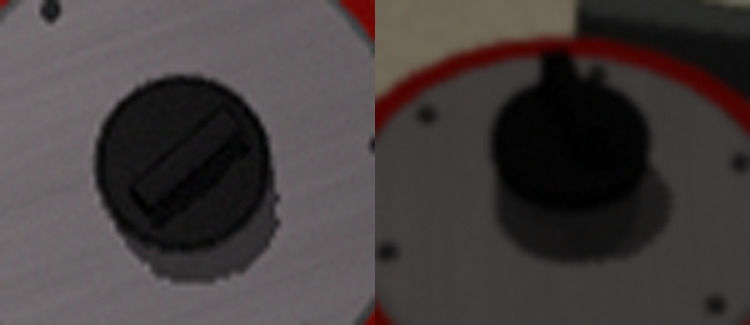

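```bash
python3 - <<'E'
from h import *
T=robot.grab_frame("top"); S=robot.grab_frame("side")
dT=atz(T,306.2,247.0,153); dS=atz(S,304.0,183.0,153)
print("disc",dT,dS)
c=[(132,188),(228,110)]
P=[atz(T,270+(u+.5)/5-.5,215+(v+.5)/5-.5,181)for u,v in c]
d=P[1]-P[0];print(P,np.linalg.norm(d),np.arctan2(d[1],d[0]))
m=robot.masks_of("tray",T)[0]["pixels"].astype(np.uint8)
cs=max(cv2.findContours(m,0,2)[0],key=cv2.contourArea)[:,0]
r=cv2.boxPoints(cv2.minAreaRect(np.array([atz(T,u,v,15)[:2] for u,v in cs],np.float32)));print("tray",r,r.mean(0))
print("unit",atz(T,304.1,250.8,106)); 
for n,u,v,z in [("beaker",211.9,134,40),("flask",353.8,139,49),("reagent",371,332,50),("hp",423,262,60)]: print(n,atz(T,u,v,z))
# enhanced
A=T["image"][228:268,286:328].astype(float); g=np.clip(A*4-40,0,255).astype(np.uint8)
B=S["image"][160:205,285:325].astype(float); h=np.clip(B*4-30,0,255).astype(np.uint8)
cv2.imwrite("pics/e.png",np.hstack([cv2.resize(g,(400,400),interpolation=2),cv2.resize(h,(400,400),interpolation=2)]))
E
```

```text
disc [515.96581539 -48.63742576 153.        ] [514.32401229 -43.5576931  153.        ]
[array([504.75782815, -28.68748395, 181.        ]), array([532.44890567, -63.37300708, 181.        ])] 44.383344730710405 -0.8970642269002355
tray [[390.6974  230.00803]
 [546.66656 187.00717]
 [587.84827 336.37808]
 [431.8791  379.37894]] [489.27283 283.19305]
unit [512.0655975  -47.21910287 106.        ]
beaker [767.30812051 143.19982539  40.        ]
flask [ 752.20351789 -158.87296775   49.        ]
reagent [ 351.88888358 -182.51498554   50.        ]
hp [ 490.84580597 -290.6874712    60.        ]
```

View pics/e.png

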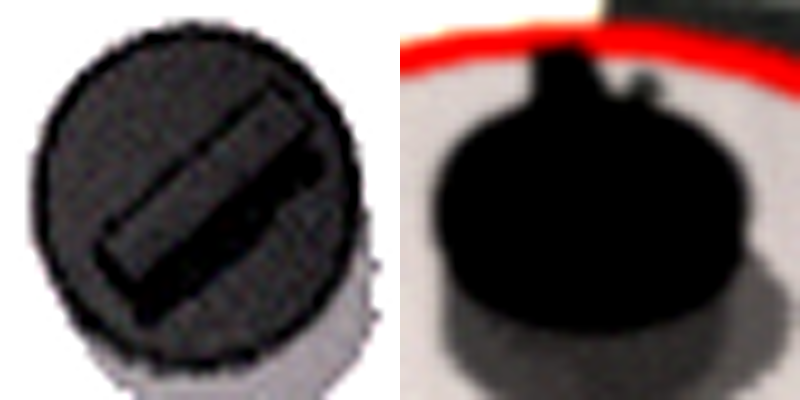

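```bash
python3 - <<'E'
from h import *
T=robot.grab_frame("top"); S=robot.grab_frame("side")
f=lambda u,v,z:atz(T,286+u*42/400-.5,228+v/10-.5,z)
print(f(197,197,152),atz(S,303.5,183.9,150))
P=[f(*q,181) for q in [(103,238),(135,275),(310,125),(275,85)]]
print(np.mean(P,0)); 
for a,b in [(0,3),(1,2),(0,1),(3,2)]:
    d=P[b]-P[a]; print(np.linalg.norm(d),np.arctan2(d[1],d[0]))
# unit outer from both by circle of red top ring
for p in (T,S):
    m=robot.masks_of("unit",p)[0]; print(m["extent"])
s=robot.state();print(s["clock"],np.arctan2(s["orientation"][1,1],s["orientation"][0,1]))
E
```

```text
[515.67004425 -48.66324284 152.        ] [515.22767749 -43.4897886  150.        ]
[516.48553741 -48.68339815 181.        ]
42.47870812476879 -0.8765300118915261
42.52595675290682 -0.8956166300462645
8.878701252589856 -2.4127567066061637
9.691215807929632 -2.411577586283759
[251.0, 191.2, 358.1, 310.4]
[244.1, 162.8, 354.4, 259.9]
1.25 1.2550449196664784
```

Top view: the cap (black, larger) is at about (306,248), on the unit. The tray is at (146,266), and the red look-alike at (289,160) and the small black one at (271,126) are not part of the job. The enlarged crops show the wing lying at a yaw of about -0.89.

Request:
{"op": "step_arm", "data": {
  "series": [-0.56,-0.594,0,0,0,0,-0.56,-0.594,0,0,0,0,-0.56,-0.594,0,0,0,0,-0.56,-0.594,0,0,0,0,-0.56,-0.594,0,0,0,0],
  "grip": 0
}}

```text
clock: 1.88
ee_pos: [306.9, 394.9, 239.0]
orientation: [[-0.951, 0.311, 0.0], [0.311, 0.951, 0.001], [-0.0, 0.001, -1.0]]
contact_force: [0.4, -0.3, 0.3]
finger_gap: 88.0
finger_force: 0.0
```

Request:
{"op": "step_arm", "data": {
  "series": [-0.56,-0.594,0,0,0,0,-0.56,-0.594,0,0,0,0,-0.56,-0.594,0,0,0,0,-0.56,-0.594,0,0,0,0,-0.56,-0.594,0,0,0,0]
}}

```text
clock: 2.5
ee_pos: [411.3, 173.4, 239.1]
orientation: [[-0.951, 0.31, 0.001], [0.31, 0.951, 0.001], [-0.001, 0.001, -1.0]]
contact_force: [1.0, -0.0, -0.5]
finger_gap: 88.2
finger_force: 0.0
```

Request:
{"op": "step_arm", "data": {
  "series": [-0.56,-0.594,0,0,0,0,-0.56,-0.594,0,0,0,0,-0.56,-0.594,0,0,0,0,-0.56,-0.594,0,0,0,0,-0.56,-0.594,0,0,0,0]
}}

```text
clock: 3.12
ee_pos: [515.7, -48.2, 239.0]
orientation: [[-0.951, 0.31, 0.001], [0.31, 0.951, 0.0], [-0.001, 0.0, -1.0]]
contact_force: [0.6, 0.5, -0.5]
finger_gap: 88.2
finger_force: 0.0
```

Request:
{"op": "step_arm", "data": {
  "series": [0,0,0,0,0,0.94,0,0,0,0,0,0.94,0,0,0,0,0,0.94,0,0,0,0,0,0.94,0,0,0,0,0,0.94]
}}

```text
clock: 3.75
ee_pos: [515.0, -46.8, 238.9]
orientation: [[-0.746, 0.666, 0.0], [0.666, 0.746, 0.0], [-0.0, 0.0, -1.0]]
contact_force: [-0.1, 0.2, 0.4]
finger_gap: 88.0
finger_force: 0.0
```

Request:
{"op": "step_arm", "data": {
  "series": [0,0,0,0,0,0.94,0,0,0,0,0,0.9,0,0,0,0,0,0,0,0,0,0,0,0]
}}

```text
clock: 4.25
ee_pos: [515.0, -46.8, 238.8]
orientation: [[-0.633, 0.774, 0.0], [0.774, 0.633, 0.0], [-0.0, 0.0, -1.0]]
contact_force: [0.1, 0.9, -0.2]
finger_gap: 88.4
finger_force: 0.0
```

```bash
cat >> h.py <<'E'
def go(X,yaw=None):
    s=robot.state();R=s["orientation"];d=R.T@(np.array(X)-s["ee_pos"])/60
    y=np.arctan2(R[1,1],R[0,1]); print("t",s["clock"],"pos",np.round(s["ee_pos"],2),"yaw",round(y,4),"shift",np.round(d,3), "turn", None if yaw is None else round(-np.degrees(yaw-y)/5,3),"tilt",np.round(R[:,2],4),"q",np.round(s["joint_positions"],2),"F",np.round(s["contact_force"],2),"M",np.round(s["ft_torque"],3),"gap",s["finger_gap"],s["finger_force"])
E
python3 - <<'E'
from h import *
go([515.5,-46.5,200],0.685)
S=robot.grab_frame("side");T=robot.grab_frame("top")
cv2.imwrite("pics/s2.png",np.hstack([cv2.resize(x[a:a+120,b:b+110],None,fx=3.6,fy=3.6,interpolation=2) for x,a,b in((T["image"],190,250),(S["image"],110,250))]))
E
```

```text
t 4.25 pos [514.97 -46.78 238.78] yaw 0.6859 shift [-0.002  0.01   0.646] turn 0.011 tilt [ 1.e-04  0.e+00 -1.e+00] q [-0.37  0.33  0.46  1.91 -0.18  0.94  0.86] F [ 0.06  0.93 -0.16] M [-0.046  0.029  0.008] gap 88.36028182278044 0.0
```

View pics/s2.png

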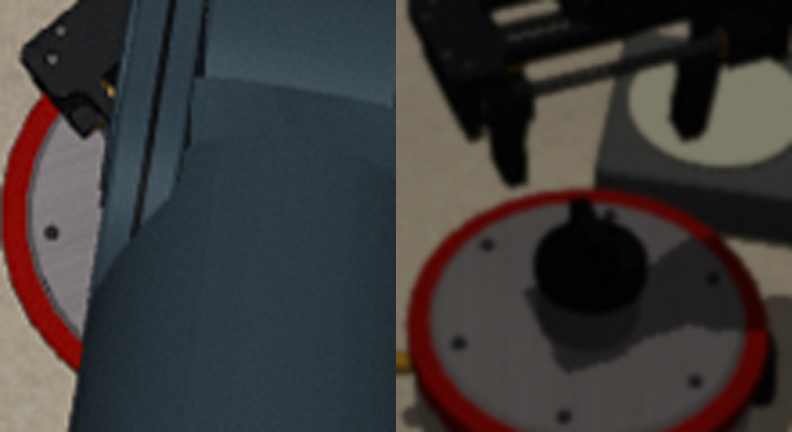

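The side view shows the open fingers above the cap, with fingertips at about (515,185) and (688,138) in the crop. I'll use these to check the camera bias.

```bash
python3 - <<'E'
from h import *
S=robot.grab_frame("side");s=robot.state();R=s["orientation"]
for sg in(1,-1):
    for o in (44,61): print(sg,o,np.array(proj(S,s["ee_pos"]+R[:,1]*sg*o))-[250,110])
print("seen", (515-396)/3.6,185/3.6,(688-396)/3.6,138/3.6)
E
```

```text
1 44 [34.78335673 47.26696011]
1 61 [26.35450806 49.50081485]
-1 44 [77.29470651 36.00039407]
-1 61 [85.29712781 33.8795532 ]
seen 33.05555555555556 51.388888888888886 81.11111111111111 38.333333333333336
```

Request:
{"op": "step_arm", "data": {
  "series": [0,0,0.28,0,0,0,0,0,0.28,0,0,0,0,0,0.28,0,0,0,0,0,0.28,0,0,0,0,0,0.1,0,0,0]
}}

```text
clock: 5.03
ee_pos: [514.2, -46.9, 164.0]
orientation: [[-0.632, 0.775, -0.002], [0.775, 0.632, -0.0], [0.001, -0.002, -1.0]]
contact_force: [0.1, -1.1, -0.5]
finger_gap: 88.1
finger_force: 0.0
```

Request:
{"op": "step_arm", "data": {
  "series": [0,0,0.08,0,0,0,0,0,0.07,0,0,0,0,0,0,0,0,0,0,0,0,0,0,0]
}}

```text
clock: 5.52
ee_pos: [515.2, -46.9, 156.9]
orientation: [[-0.632, 0.775, 0.001], [0.775, 0.632, 0.0], [-0.0, 0.001, -1.0]]
contact_force: [-0.2, -0.5, -0.6]
finger_gap: 88.0
finger_force: 0.0
```

Request:
{"op": "step_arm", "data": {
  "series": [0,0,0,0,0,0,0,0,0,0,0,0,0,0,0,0,0,0,0,0,0,0,0,0],
  "grip": 0.7,
  "force": 4
}}

```text
clock: 6.02
ee_pos: [514.9, -46.8, 156.6]
orientation: [[-0.632, 0.775, 0.0], [0.775, 0.632, 0.0], [-0.0, 0.0, -1.0]]
contact_force: [0.0, -0.1, -0.3]
finger_gap: 50.3
finger_force: 0.0
```

```bash
python3 - <<'E'
from h import *
go([515.5,-46.5,155],0.685)
S=robot.grab_frame("side")
cv2.imwrite("pics/s3.png",cv2.resize(S["image"][120:220,250:380],None,fx=5,fy=5,interpolation=2))
E
```

```text
t 6.025 pos [514.95 -46.82 156.56] yaw 0.6843 shift [-0.002  0.011  0.026] turn -0.008 tilt [ 1.e-04  0.e+00 -1.e+00] q [-0.32  0.45  0.41  1.98 -0.25  0.77  0.92] F [ 0.03 -0.05 -0.34] M [-0.02  -0.017 -0.005] gap 50.255055797269705 0.0
```

View pics/s3.png

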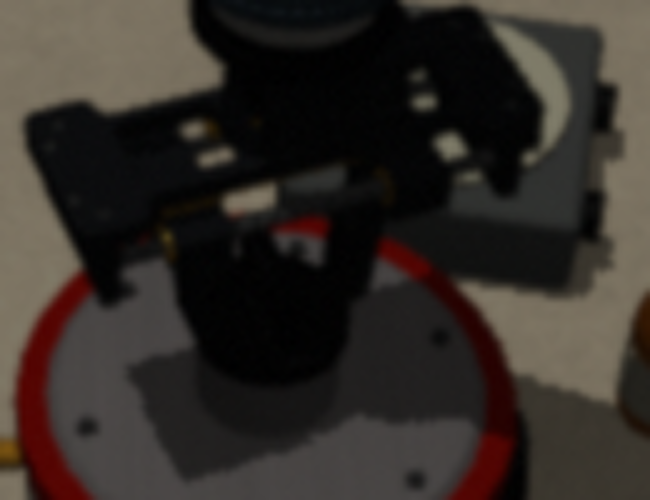

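The fingers are straddling the wing, so I'll close gently in stages.

Request:
{"op": "step_arm", "data": {
  "series": [0,0,0.02,0,0,0,0,0,0,0,0,0,0,0,0,0,0,0],
  "grip": 0.8
}}

```text
clock: 6.45
ee_pos: [514.9, -46.9, 155.3]
orientation: [[-0.632, 0.775, 0.0], [0.775, 0.632, -0.0], [-0.0, -0.0, -1.0]]
contact_force: [-0.5, 0.1, 0.5]
finger_gap: 18.0
finger_force: 0.0
```

Request:
{"op": "step_arm", "data": {
  "series": [0,0,0,0,0,0,0,0,0,0,0,0],
  "grip": 1,
  "force": 4
}}

```text
clock: 6.7
ee_pos: [514.9, -46.9, 155.3]
orientation: [[-0.632, 0.775, -0.0], [0.775, 0.632, -0.0], [-0.0, -0.0, -1.0]]
contact_force: [-0.4, 0.5, 0.6]
finger_gap: 12.5
finger_force: 4.0
```

```bash
python3 - <<'E'
from h import *
go([515.5,-46.5,155],0.685);print(robot.state()["orientation"].T@robot.state()["contact_force"])
E
```

```text
t 6.7 pos [514.88 -46.9  155.34] yaw 0.6843 shift [-0.001  0.012  0.006] turn -0.008 tilt [-1.e-04 -1.e-04 -1.e+00] q [-0.32  0.45  0.41  1.98 -0.26  0.76  0.92] F [-0.44  0.48  0.58] M [-0.026  0.129  0.018] gap 12.509430686942176 3.9783988265844528
[ 0.64431004 -0.03789813 -0.57514765]
```

Request:
{"op": "step_arm", "data": {
  "series": [0,0,0,0,0,0,0,0,0,0,0,-0.2,0,0,0,0,0,-0.2,0,0,0,0,0,-0.2,0,0,0,0,0,0],
  "force": 40
}}

```text
clock: 7.32
ee_pos: [514.9, -46.8, 155.4]
orientation: [[-0.672, 0.74, 0.0], [0.74, 0.672, 0.0], [0.0, 0.0, -1.0]]
contact_force: [-0.1, 0.2, 1.3]
finger_gap: 11.8
finger_force: 40.0
```

```bash
python3 - <<'E'
from h import *
go([514.9,-46.9,155.3]);print(robot.state()["orientation"].T@robot.state()["contact_force"])
E
```

```text
t 7.325 pos [514.93 -46.84 155.35] yaw 0.737 shift [-0.    -0.001  0.001] turn None tilt [ 0.  0. -1.] q [-0.31  0.45  0.4   1.98 -0.25  0.76  0.97] F [-0.14  0.18  1.31] M [-0.061  0.15  -0.04 ] gap 11.833967085339713 39.9694450199604
[ 0.22128253  0.01718097 -1.3065154 ]
```

Request:
{"op": "step_arm", "data": {
  "series": [0,0,0,0,0,-0.25,0,0,0,0,0,-0.25,0,0,0,0,0,-0.25,0,0,0,0,0,-0.15,0,0,0,0,0,0]
}}

```text
clock: 7.95
ee_pos: [515.0, -46.8, 155.3]
orientation: [[-0.728, 0.686, 0.0], [0.686, 0.728, 0.0], [-0.0, 0.0, -1.0]]
contact_force: [-0.4, -0.3, 1.2]
finger_gap: 11.8
finger_force: 40.0
```

```bash
cat > g.py <<'E'
from h import *
s=robot.state();R=s["orientation"];print(s["clock"],"yaw",round(np.arctan2(R[1,1],R[0,1]),4),s["ee_pos"].round(2),"F",s["contact_force"].round(2),"M",s["ft_torque"].round(3),"gap",round(s["finger_gap"],2),"q",s["joint_positions"].round(2), "e7",s["effort"][6].round(3))
E
python3 g.py
```

```text
7.95 yaw 0.8154 [514.95 -46.85 155.34] F [-0.43 -0.29  1.24] M [-0.092  0.069  0.066] gap 11.82 q [-0.3   0.45  0.38  1.98 -0.23  0.76  1.03] e7 0.08
```

Request:
{"op": "step_arm", "data": {
  "series": [0,0,0,0,0,-0.15,0,0,0,0,0,-0.15,0,0,0,0,0,-0.15,0,0,0,0,0,-0.1,0,0,0,0,0,0]
}}

```text
clock: 8.57
ee_pos: [515.0, -46.8, 155.3]
orientation: [[-0.76, 0.65, 0.0], [0.65, 0.76, 0.0], [-0.0, 0.0, -1.0]]
contact_force: [-0.1, -1.0, 0.8]
finger_gap: 11.8
finger_force: 40.0
```

```bash
python3 g.py
```

```text
8.575 yaw 0.8634 [514.97 -46.8  155.32] F [-0.11 -0.98  0.77] M [-0.05   0.089 -0.034] gap 11.82 q [-0.29  0.45  0.37  1.97 -0.23  0.76  1.08] e7 0.067
```

Request:
{"op": "step_arm", "data": {
  "series": [0,0,0,0,0,-0.15,0,0,0,0,0,-0.15,0,0,0,0,0,-0.15,0,0,0,0,0,-0.1,0,0,0,0,0,0]
}}

```text
clock: 9.2
ee_pos: [515.0, -46.8, 155.3]
orientation: [[-0.79, 0.613, 0.0], [0.613, 0.79, 0.0], [-0.0, 0.0, -1.0]]
contact_force: [0.3, 0.4, 1.0]
finger_gap: 11.4
finger_force: 40.0
```

```bash
python3 g.py
```

```text
9.2 yaw 0.9114 [514.96 -46.8  155.34] F [0.32 0.35 1.01] M [-0.092  0.016 -0.051] gap 11.41 q [-0.28  0.44  0.35  1.97 -0.22  0.76  1.12] e7 0.067
```

Request:
{"op": "step_arm", "data": {
  "series": [0,0,0,0,0,-0.15,0,0,0,0,0,-0.15,0,0,0,0,0,-0.15,0,0,0,0,0,-0.1,0,0,0,0,0,0]
}}

```text
clock: 9.82
ee_pos: [515.0, -46.8, 155.3]
orientation: [[-0.819, 0.574, 0.0], [0.574, 0.819, 0.0], [-0.0, 0.0, -1.0]]
contact_force: [-0.6, -1.5, 1.5]
finger_gap: 11.7
finger_force: 40.0
```

```bash
python3 g.py
```

```text
9.825 yaw 0.9593 [514.96 -46.85 155.35] F [-0.57 -1.53  1.47] M [0.033 0.03  0.013] gap 11.67 q [-0.27  0.44  0.34  1.97 -0.21  0.76  1.16] e7 0.065
```

Request:
{"op": "step_arm", "data": {
  "series": [0,0,0,0,0,-0.15,0,0,0,0,0,-0.15,0,0,0,0,0,-0.15,0,0,0,0,0,-0.1,0,0,0,0,0,0]
}}

```text
clock: 10.45
ee_pos: [515.0, -46.8, 155.3]
orientation: [[-0.845, 0.534, 0.0], [0.534, 0.845, 0.0], [-0.0, 0.0, -1.0]]
contact_force: [-0.2, -0.5, 1.0]
finger_gap: 11.7
finger_force: 40.0
```

```bash
python3 g.py
```

```text
10.45 yaw 1.0073 [514.95 -46.84 155.34] F [-0.23 -0.5   1.04] M [-0.049  0.091 -0.001] gap 11.67 q [-0.26  0.44  0.33  1.97 -0.2   0.76  1.2 ] e7 0.064
```

Request:
{"op": "step_arm", "data": {
  "series": [0,0,0,0,0,-0.15,0,0,0,0,0,-0.15,0,0,0,0,0,-0.15,0,0,0,0,0,-0.1,0,0,0,0,0,0]
}}

```text
clock: 11.08
ee_pos: [514.9, -46.9, 155.3]
orientation: [[-0.87, 0.493, 0.0], [0.493, 0.87, -0.0], [-0.0, 0.0, -1.0]]
contact_force: [-0.6, 0.2, 0.8]
finger_gap: 12.0
finger_force: 40.0
```

```bash
python3 g.py
```

```text
11.075 yaw 1.0553 [514.94 -46.87 155.34] F [-0.56  0.24  0.81] M [-0.069  0.025 -0.023] gap 11.97 q [-0.25  0.44  0.32  1.97 -0.2   0.76  1.24] e7 0.064
```

Request:
{"op": "step_arm", "data": {
  "series": [0,0,0,0,0,-0.15,0,0,0,0,0,-0.15,0,0,0,0,0,-0.15,0,0,0,0,0,-0.1,0,0,0,0,0,0]
}}

```text
clock: 11.7
ee_pos: [514.9, -46.8, 155.3]
orientation: [[-0.893, 0.451, -0.0], [0.451, 0.893, 0.0], [0.0, 0.0, -1.0]]
contact_force: [0.6, -1.0, 0.8]
finger_gap: 11.8
finger_force: 40.0
```

```bash
python3 g.py
```

```text
11.7 yaw 1.1033 [514.94 -46.84 155.31] F [ 0.61 -1.05  0.77] M [-0.081  0.066 -0.052] gap 11.79 q [-0.24  0.44  0.31  1.97 -0.19  0.76  1.28] e7 0.063
```

Request:
{"op": "step_arm", "data": {
  "series": [0,0,0,0,0,-0.15,0,0,0,0,0,-0.15,0,0,0,0,0,-0.15,0,0,0,0,0,-0.1,0,0,0,0,0,0]
}}

```text
clock: 12.32
ee_pos: [514.9, -47.1, 155.3]
orientation: [[-0.913, 0.408, -0.0], [0.408, 0.913, -0.0], [-0.0, -0.0, -1.0]]
contact_force: [-0.2, -2.0, 1.6]
finger_gap: 11.4
finger_force: 40.0
```

```bash
python3 g.py
```

```text
12.325 yaw 1.1511 [514.88 -47.06 155.33] F [-0.19 -2.03  1.57] M [-0.262  0.069 -0.012] gap 11.4 q [-0.23  0.44  0.29  1.97 -0.18  0.76  1.32] e7 0.104
```

Request:
{"op": "step_arm", "data": {
  "series": [0,0,0,0,0,-0.1,0,0,0,0,0,-0.1,0,0,0,0,0,0]
}}

```text
clock: 12.7
ee_pos: [514.9, -47.2, 155.3]
orientation: [[-0.92, 0.391, -0.0], [0.391, 0.92, -0.0], [-0.0, -0.0, -1.0]]
contact_force: [0.4, -2.5, 1.8]
finger_gap: 11.6
finger_force: 40.0
```

```bash
python3 g.py
```

```text
12.7 yaw 1.1686 [514.86 -47.18 155.33] F [ 0.42 -2.46  1.84] M [-0.584  0.172 -0.114] gap 11.59 q [-0.23  0.44  0.29  1.97 -0.18  0.76  1.34] e7 0.129
```

Request:
{"op": "step_arm", "data": {
  "series": [0,0,0,0,0,-0.1,0,0,0,0,0,-0.1,0,0,0,0,0,0]
}}

```text
clock: 13.08
ee_pos: [514.8, -47.3, 155.3]
orientation: [[-0.927, 0.375, -0.0], [0.375, 0.927, -0.0], [-0.0, -0.0, -1.0]]
contact_force: [-1.3, -4.1, 1.9]
finger_gap: 11.7
finger_force: 40.0
```

```bash
python3 g.py;python3 g.py
```

```text
13.075 yaw 1.1859 [514.83 -47.3  155.33] F [-1.34 -4.07  1.94] M [-1.045  0.28  -0.104] gap 11.71 q [-0.22  0.44  0.29  1.97 -0.17  0.76  1.35] e7 0.178
13.075 yaw 1.1859 [514.83 -47.3  155.33] F [-1.34 -4.07  1.94] M [-1.045  0.28  -0.104] gap 11.71 q [-0.22  0.44  0.29  1.97 -0.17  0.76  1.35] e7 0.178
```

The first stop is clear: torque and side force rise steadily from a yaw of about 1.135. I'll ease off, then press.

Request:
{"op": "step_arm", "data": {
  "series": [0,0,0,0,0,0.25,0,0,0,0,0,0.3,0,0,0,0,0,0,0,0,0.015,0,0,0,0,0,0.015,0,0,0]
}}

```text
clock: 13.7
ee_pos: [515.0, -46.8, 153.8]
orientation: [[-0.908, 0.419, 0.0], [0.419, 0.908, 0.0], [-0.0, 0.0, -1.0]]
contact_force: [-2.7, -4.1, 6.7]
finger_gap: 11.8
finger_force: 40.0
```

```bash
python3 g.py
```

```text
13.7 yaw 1.1382 [515.02 -46.85 153.78] F [-2.68 -4.13  6.66] M [-1.002  0.608 -0.022] gap 11.76 q [-0.23  0.44  0.3   1.97 -0.18  0.75  1.31] e7 0.029
```

Request:
{"op": "step_arm", "data": {
  "series": [0,0,0.015,0,0,0,0,0,0.015,0,0,0,0,0,0,0,0,0,0,0,0,0,0,0]
}}

```text
clock: 14.2
ee_pos: [515.1, -46.8, 152.1]
orientation: [[-0.908, 0.419, 0.0], [0.419, 0.908, 0.0], [-0.0, 0.0, -1.0]]
contact_force: [-2.4, -3.5, 6.6]
finger_gap: 11.7
finger_force: 40.0
```

```bash
python3 g.py
```

```text
14.2 yaw 1.1383 [515.07 -46.8  152.15] F [-2.39 -3.55  6.61] M [-0.965  0.636  0.001] gap 11.73 q [-0.23  0.44  0.3   1.97 -0.19  0.75  1.31] e7 0.01
```

Request:
{"op": "step_arm", "data": {
  "series": [0,0,0.015,0,0,0,0,0,0.015,0,0,0,0,0,0,0,0,0,0,0,0,0,0,0]
}}

```text
clock: 14.7
ee_pos: [515.1, -46.9, 150.5]
orientation: [[-0.908, 0.419, 0.0], [0.419, 0.908, 0.0], [-0.0, 0.0, -1.0]]
contact_force: [-2.5, -4.5, 8.5]
finger_gap: 11.6
finger_force: 40.0
```

```bash
python3 g.py; python3 - <<'E'
from h import *
S=robot.grab_frame("side");cv2.imwrite("pics/s4.png",cv2.resize(S["image"][145:220,260:350],None,fx=8,fy=8,interpolation=2))
cv2.imwrite("pics/s4.png",np.clip(cv2.imread("pics/s4.png").astype(float)*4-30,0,255).astype(np.uint8))
E
python3 g.py
```

```text
14.7 yaw 1.1382 [515.1  -46.86 150.46] F [-2.55 -4.46  8.48] M [-0.997  0.746  0.011] gap 11.62 q [-0.23  0.45  0.3   1.97 -0.19  0.75  1.31] e7 0.011
14.75 yaw 1.1383 [515.09 -46.86 150.46] F [-3.53 -3.94  8.32] M [-0.959  0.703 -0.024] gap 11.46 q [-0.23  0.45  0.3   1.97 -0.19  0.75  1.31] e7 0.011
```

View pics/s4.png

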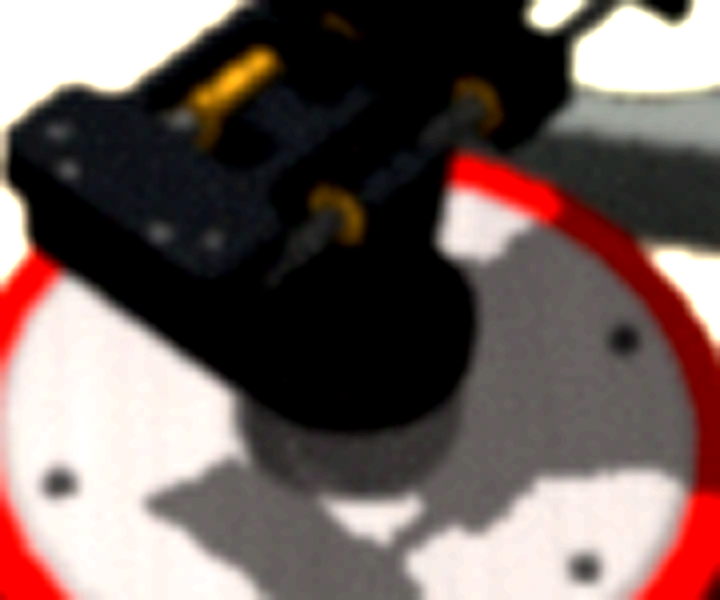

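The gripper and cap are together, but this view doesn't settle the depth. Another 1.2 mm puts it inside 3.5–6.5 mm whether or not the pads slipped.

Request:
{"op": "step_arm", "data": {
  "series": [0,0,0.01,0,0,0,0,0,0.01,0,0,0,0,0,0,0,0,0,0,0,0,0,0,0]
}}

```text
clock: 15.25
ee_pos: [515.1, -46.8, 149.3]
orientation: [[-0.908, 0.419, 0.0], [0.419, 0.908, 0.0], [-0.0, 0.0, -1.0]]
contact_force: [-4.0, -3.6, 9.1]
finger_gap: 11.7
finger_force: 40.0
```

```bash
python3 g.py
```

```text
15.25 yaw 1.1382 [515.09 -46.84 149.34] F [-4.05 -3.58  9.05] M [-0.971  0.774 -0.083] gap 11.66 q [-0.23  0.45  0.29  1.98 -0.19  0.74  1.31] e7 0.011
```

Request:
{"op": "step_arm", "data": {
  "series": [0,0,0,0,0,-0.15,0,0,0,0,0,-0.15,0,0,0,0,0,-0.15,0,0,0,0,0,-0.15,0,0,0,0,0,0]
}}

```text
clock: 15.88
ee_pos: [515.3, -46.8, 149.4]
orientation: [[-0.929, 0.371, 0.001], [0.371, 0.929, 0.0], [-0.001, 0.001, -1.0]]
contact_force: [-3.2, -4.0, 8.7]
finger_gap: 11.9
finger_force: 40.0
```

```bash
python3 g.py
```

```text
15.875 yaw 1.1907 [515.34 -46.77 149.43] F [-3.19 -4.    8.71] M [-0.864  0.747 -0.058] gap 11.86 q [-0.22  0.45  0.28  1.97 -0.18  0.74  1.36] e7 0.086
```

Request:
{"op": "step_arm", "data": {
  "series": [0,0,0,0,0,-0.1,0,0,0,0,0,-0.1,0,0,0,0,0,-0.1,0,0,0,0,0,0]
}}

```text
clock: 16.38
ee_pos: [515.3, -46.9, 149.4]
orientation: [[-0.938, 0.347, 0.001], [0.347, 0.938, 0.0], [-0.001, 0.001, -1.0]]
contact_force: [-2.3, -3.6, 8.8]
finger_gap: 11.8
finger_force: 40.0
```

```bash
python3 g.py
```

```text
16.375 yaw 1.2168 [515.34 -46.87 149.41] F [-2.26 -3.62  8.8 ] M [-0.959  0.63   0.023] gap 11.77 q [-0.21  0.45  0.27  1.97 -0.17  0.74  1.38] e7 0.04
```

Request:
{"op": "step_arm", "data": {
  "series": [0,0,0,0,0,-0.4,0,0,0,0,0,-0.4,0,0,0,0,0,-0.4,0,0,0,0,0,-0.4,0,0,0,0,0,-0.4]
}}

```text
clock: 17.0
ee_pos: [515.5, -47.3, 149.5]
orientation: [[-0.984, 0.178, 0.001], [0.178, 0.984, -0.0], [-0.001, -0.0, -1.0]]
contact_force: [-2.3, -4.9, 8.8]
finger_gap: 11.6
finger_force: 40.0
```

```bash
python3 g.py
```

```text
17.0 yaw 1.3919 [515.49 -47.3  149.53] F [-2.26 -4.93  8.83] M [-1.195  0.602 -0.068] gap 11.64 q [-0.18  0.44  0.23  1.97 -0.15  0.74  1.53] e7 -0.233
```

Request:
{"op": "step_arm", "data": {
  "series": [0,0,0,0,0,-0.4,0,0,0,0,0,-0.4,0,0,0,0,0,-0.4,0,0,0,0,0,-0.4,0,0,0,0,0,0]
}}

```text
clock: 17.62
ee_pos: [515.5, -47.5, 149.6]
orientation: [[-0.999, 0.04, 0.001], [0.04, 0.999, -0.0], [-0.001, -0.0, -1.0]]
contact_force: [-2.5, -6.1, 9.6]
finger_gap: 11.8
finger_force: 40.0
```

```bash
python3 g.py
```

```text
17.625 yaw 1.5306 [515.48 -47.48 149.56] F [-2.53 -6.05  9.59] M [-1.271  0.672 -0.008] gap 11.8 q [-0.15  0.44  0.2   1.97 -0.12  0.74  1.65] e7 0.176
```

Request:
{"op": "step_arm", "data": {
  "series": [0,-0.012,0,0,0,-0.4,0,0,0,0,0,-0.4,0,0,0,0,0,-0.4,0,0,0,0,0,-0.4,0,0,0,0,0,0]
}}

```text
clock: 18.25
ee_pos: [515.5, -47.8, 149.6]
orientation: [[-0.995, -0.1, 0.001], [-0.1, 0.995, 0.0], [-0.001, -0.0, -1.0]]
contact_force: [-2.4, -4.4, 10.1]
finger_gap: 11.7
finger_force: 40.0
```

```bash
python3 g.py
```

```text
18.25 yaw 1.6705 [515.46 -47.79 149.57] F [-2.38 -4.36 10.05] M [-1.02   0.645 -0.045] gap 11.72 q [-0.12  0.44  0.16  1.97 -0.1   0.74  1.77] e7 0.172
```

Request:
{"op": "step_arm", "data": {
  "series": [0,0,0,0,0,-0.4,0,0,0,0,0,-0.4,0,0,0,0,0,-0.4,0,0,0,0,0,-0.4,0,0,0,0,0,-0.2]
}}

```text
clock: 18.88
ee_pos: [515.5, -48.0, 149.6]
orientation: [[-0.967, -0.254, 0.001], [-0.254, 0.967, -0.0], [-0.001, -0.001, -1.0]]
contact_force: [-3.1, -5.1, 9.1]
finger_gap: 11.7
finger_force: 40.0
```

```bash
python3 g.py
```

```text
18.875 yaw 1.8277 [515.48 -48.04 149.58] F [-3.08 -5.12  9.13] M [-1.172  0.596 -0.099] gap 11.72 q [-0.09  0.44  0.12  1.97 -0.08  0.74  1.9 ] e7 -0.013
```

Request:
{"op": "step_arm", "data": {
  "series": [0,0,0,0,0,-0.12,0,0,0,0,0,-0.12,0,0,0,0,0,-0.12,0,0,0,0,0,0]
}}

```text
clock: 19.38
ee_pos: [515.5, -48.1, 149.6]
orientation: [[-0.959, -0.284, 0.001], [-0.284, 0.959, -0.0], [-0.001, -0.001, -1.0]]
contact_force: [-2.2, -5.5, 10.0]
finger_gap: 11.3
finger_force: 40.0
```

```bash
python3 g.py
```

```text
19.375 yaw 1.8585 [515.52 -48.08 149.59] F [-2.17 -5.45  9.97] M [-1.14   0.628 -0.068] gap 11.32 q [-0.09  0.44  0.12  1.97 -0.07  0.74  1.93] e7 0.105
```

Request:
{"op": "step_arm", "data": {
  "series": [0,0,0,0,0,-0.12,0,0,0,0,0,-0.12,0,0,0,0,0,-0.12,0,0,0,0,0,0]
}}

```text
clock: 19.88
ee_pos: [515.5, -48.1, 149.6]
orientation: [[-0.95, -0.314, 0.001], [-0.314, 0.95, -0.0], [-0.001, -0.001, -1.0]]
contact_force: [-2.4, -6.1, 9.2]
finger_gap: 11.7
finger_force: 40.0
```

```bash
python3 g.py
```

```text
19.875 yaw 1.8899 [515.53 -48.1  149.61] F [-2.42 -6.13  9.21] M [-1.21   0.636 -0.039] gap 11.73 q [-0.08  0.44  0.11  1.97 -0.07  0.74  1.96] e7 0.104
```

Request:
{"op": "step_arm", "data": {
  "series": [0,0,0,0,0,-0.12,0,0,0,0,0,-0.12,0,0,0,0,0,-0.06,0,0,0,0,0,0]
}}

```text
clock: 20.38
ee_pos: [515.6, -48.1, 149.6]
orientation: [[-0.941, -0.338, 0.001], [-0.338, 0.941, -0.0], [-0.001, -0.001, -1.0]]
contact_force: [-2.6, -5.9, 8.9]
finger_gap: 11.6
finger_force: 40.0
```

```bash
python3 g.py
```

```text
20.375 yaw 1.9161 [515.56 -48.13 149.64] F [-2.64 -5.95  8.88] M [-1.222  0.609 -0.058] gap 11.63 q [-0.08  0.44  0.1   1.97 -0.06  0.74  1.98] e7 0.093
```

Request:
{"op": "step_arm", "data": {
  "series": [0,0,0,0,0,-0.12,0,0,0,0,0,-0.12,0,0,0,0,0,-0.06,0,0,0,0,0,0]
}}

```text
clock: 20.88
ee_pos: [515.6, -48.2, 149.6]
orientation: [[-0.932, -0.363, 0.001], [-0.363, 0.932, -0.001], [-0.001, -0.001, -1.0]]
contact_force: [-2.2, -4.9, 8.6]
finger_gap: 12.0
finger_force: 40.0
```

```bash
python3 g.py
```

```text
20.875 yaw 1.9421 [515.56 -48.21 149.65] F [-2.24 -4.94  8.57] M [-1.229  0.557 -0.077] gap 11.97 q [-0.07  0.44  0.1   1.97 -0.06  0.74  2.  ] e7 0.097
```

Request:
{"op": "step_arm", "data": {
  "series": [0,0,0,0,0,-0.12,0,0,0,0,0,-0.12,0,0,0,0,0,-0.06,0,0,0,0,0,0]
}}

```text
clock: 21.38
ee_pos: [515.6, -48.2, 149.6]
orientation: [[-0.922, -0.386, 0.001], [-0.386, 0.922, -0.0], [-0.001, -0.001, -1.0]]
contact_force: [-1.9, -5.5, 9.4]
finger_gap: 11.5
finger_force: 40.1
```

```bash
python3 g.py
```

```text
21.375 yaw 1.9675 [515.59 -48.22 149.63] F [-1.9  -5.49  9.36] M [-1.228  0.552 -0.328] gap 11.54 q [-0.07  0.44  0.09  1.97 -0.06  0.74  2.02] e7 0.353
```

That's the last stop: Mz is -0.33 and yaw 1.968, as predicted. I'll ease off slightly and lift.

Request:
{"op": "step_arm", "data": {
  "series": [0,0,0,0,0,0.1,0,0,-0.04,0,0,0,0,0,-0.05,0,0,0,0,0,-0.05,0,0,0,0,0,0,0,0,0]
}}

```text
clock: 22.0
ee_pos: [515.4, -48.1, 157.3]
orientation: [[-0.925, -0.379, 0.001], [-0.379, 0.925, -0.001], [-0.001, -0.001, -1.0]]
contact_force: [-1.6, -5.8, 2.6]
finger_gap: 11.1
finger_force: 40.0
```

```bash
python3 g.py
```

```text
22.0 yaw 1.9595 [515.36 -48.13 157.35] F [-1.63 -5.78  2.59] M [-1.307  0.05  -0.164] gap 11.11 q [-0.07  0.42  0.09  1.96 -0.06  0.76  2.02] e7 0.136
```

Request:
{"op": "step_arm", "data": {
  "series": [0.004,-0.009,-0.05,0,0,0,0,0,-0.05,0,0,0,0,0,-0.05,0,0,0,0,0,0,0,0,0]
}}

```text
clock: 22.5
ee_pos: [515.3, -47.1, 166.5]
orientation: [[-0.925, -0.38, 0.001], [-0.38, 0.925, 0.001], [-0.001, 0.001, -1.0]]
contact_force: [0.6, -0.5, -2.1]
finger_gap: 11.7
finger_force: 40.0
```

```bash
python3 g.py
```

```text
22.5 yaw 1.9611 [515.29 -47.12 166.47] F [ 0.58 -0.46 -2.07] M [ 0.031 -0.031  0.002] gap 11.66 q [-0.07  0.41  0.09  1.95 -0.05  0.78  2.02] e7 -0.002
```

Request:
{"op": "step_arm", "data": {
  "series": [0,0,-0.15,0,0,0,0,0,-0.25,0,0,0,0,0,-0.3,0,0,0,0,0,-0.3,0,0,0,0,0,-0.25,0,0,0]
}}

```text
clock: 23.12
ee_pos: [515.3, -48.1, 242.9]
orientation: [[-0.925, -0.38, 0.002], [-0.38, 0.925, 0.0], [-0.001, -0.0, -1.0]]
contact_force: [0.4, -0.9, -1.6]
finger_gap: 11.3
finger_force: 40.0
```

Request:
{"op": "step_arm", "data": {
  "series": [-0.1,0.3,0,0,0,0,-0.21,0.65,0,0,0,0,-0.21,0.65,0,0,0,0,-0.21,0.65,0,0,0,0,-0.21,0.65,0,0,0,0]
}}

```text
clock: 23.75
ee_pos: [501.0, 135.6, 241.9]
orientation: [[-0.925, -0.379, 0.001], [-0.379, 0.925, 0.0], [-0.001, -0.0, -1.0]]
contact_force: [0.1, 0.0, -1.8]
finger_gap: 11.6
finger_force: 40.0
```

Request:
{"op": "step_arm", "data": {
  "series": [-0.21,0.65,0,0,0,0,-0.21,0.65,0,0,0,0,-0.21,0.65,0,0,0,0,-0.12,0.4,0,0,0,0,0,0,0,0,0,0]
}}

```text
clock: 24.38
ee_pos: [488.4, 284.1, 241.6]
orientation: [[-0.924, -0.383, 0.0], [-0.383, 0.924, 0.001], [-0.0, 0.001, -1.0]]
contact_force: [0.0, -0.6, -2.0]
finger_gap: 11.5
finger_force: 40.0
```

```bash
python3 - <<'E'
from h import *
go([489,283,38])
S=robot.grab_frame("side");
m=robot.masks_of("tray",S)
T=robot.grab_frame("top")
cv2.imwrite("pics/s5.png",np.clip(np.hstack([T["image"][140:360,60:380],S["image"][150:370,120:440]])*1.6,0,255).astype(np.uint8))
E
```

```text
t 24.375 pos [488.39 284.08 241.6 ] yaw 1.9639 shift [-1.000e-03 -2.400e-02  3.393e+00] turn None tilt [ 0.      0.0011 -1.    ] q [-0.58  0.39 -0.04  1.76  0.02  0.99  1.34] F [ 0.   -0.63 -1.99] M [-0.019 -0.023 -0.016] gap 11.526572658455162 39.96863261796534
```

View pics/s5.png

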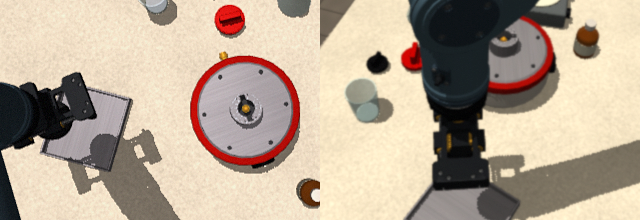

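The neck is open at crop (247,107), with the cap held over the tray. Now I'll lower it.

Request:
{"op": "step_arm", "data": {
  "series": [0,0,0.4,0,0,0,0,0,0.6,0,0,0,0,0,0.7,0,0,0,0,0,0.7,0,0,0,0,0,0.4,0,0,0]
}}

```text
clock: 25.15
ee_pos: [488.9, 279.4, 71.4]
orientation: [[-0.926, -0.377, -0.002], [-0.377, 0.926, -0.002], [0.002, -0.001, -1.0]]
contact_force: [-0.7, 0.0, -0.9]
finger_gap: 11.6
finger_force: 40.0
```

Request:
{"op": "step_arm", "data": {
  "series": [0,0,0.25,0,0,0,0,0,0.15,0,0,0,0,0,0.1,0,0,0,0,0,0.08,0,0,0,0,0,0,0,0,0]
}}

```text
clock: 25.78
ee_pos: [489.2, 281.8, 38.4]
orientation: [[-0.925, -0.38, 0.0], [-0.38, 0.925, 0.0], [-0.0, -0.0, -1.0]]
contact_force: [-0.5, -0.9, -0.6]
finger_gap: 11.8
finger_force: 40.0
```

```bash
python3 g.py
```

```text
25.775 yaw 1.9602 [489.19 281.81  38.43] F [-0.46 -0.88 -0.62] M [ 0.049 -0.001 -0.017] gap 11.78 q [-0.58  0.68 -0.03  1.88  0.04  0.58  1.33] e7 -0.002
```

Request:
{"op": "step_arm", "data": {
  "series": [0,0,0.05,0,0,0,0,0,0.04,0,0,0,0,0,0.03,0,0,0,0,0,0.02,0,0,0,0,0,0,0,0,0]
}}

```text
clock: 26.4
ee_pos: [489.1, 281.7, 29.8]
orientation: [[-0.925, -0.38, -0.0], [-0.38, 0.925, -0.0], [0.0, -0.0, -1.0]]
contact_force: [-0.3, -0.3, -1.4]
finger_gap: 11.6
finger_force: 40.0
```

Request:
{"op": "step_arm", "data": {
  "series": [0,0,0.015,0,0,0,0,0,0.015,0,0,0,0,0,0,0,0,0]
}}

```text
clock: 26.78
ee_pos: [489.2, 281.8, 28.3]
orientation: [[-0.925, -0.38, 0.0], [-0.38, 0.925, 0.0], [-0.0, -0.0, -1.0]]
contact_force: [-0.2, -1.3, 1.7]
finger_gap: 11.9
finger_force: 40.0
```

Request:
{"op": "step_arm", "data": {
  "series": [0,0,0.005,0,0,0,0,0,0,0,0,0],
  "force": 8
}}

```text
clock: 27.02
ee_pos: [489.3, 281.8, 28.3]
orientation: [[-0.925, -0.38, 0.0], [-0.38, 0.925, 0.0], [-0.0, -0.0, -1.0]]
contact_force: [-2.3, -0.8, 5.2]
finger_gap: 12.0
finger_force: 8.0
```

Request:
{"op": "step_arm", "data": {
  "series": [0,0,0,0,0,0,0,0,0,0,0,0,0,0,0,0,0,0],
  "grip": 0.6
}}

```text
clock: 27.4
ee_pos: [489.1, 281.8, 27.7]
orientation: [[-0.925, -0.38, -0.0], [-0.38, 0.925, -0.0], [0.0, -0.0, -1.0]]
contact_force: [0.5, 1.5, -0.1]
finger_gap: 35.2
finger_force: 0.0
```

Request:
{"op": "step_arm", "data": {
  "series": [0,0,-0.1,0,0,0,0,0,-0.3,0,0,0,0,0,-0.6,0,0,0,0,0,-0.8,0,0,0,0,0,-0.8,0,0,0]
}}

```text
clock: 28.02
ee_pos: [489.1, 281.7, 186.6]
orientation: [[-0.925, -0.38, 0.001], [-0.38, 0.925, 0.001], [-0.001, 0.0, -1.0]]
contact_force: [0.5, 0.3, -0.6]
finger_gap: 35.2
finger_force: 0.0
```

Request:
{"op": "step_arm", "data": {
  "series": [0.7,0,-0.3,0,0,0,0.7,0,0,0,0,0,0.7,0,0,0,0,0,0,0,0,0,0,0,0,0,0,0,0,0]
}}

```text
clock: 28.65
ee_pos: [373.6, 234.6, 202.9]
orientation: [[-0.925, -0.38, 0.002], [-0.38, 0.925, 0.001], [-0.003, 0.001, -1.0]]
contact_force: [0.4, 0.3, 0.1]
finger_gap: 35.3
finger_force: 0.0
```

```bash
python3 g.py; python3 - <<'E'
from h import *
S=robot.grab_frame("side");T=robot.grab_frame("top")
for p in(T,S):
    for m in robot.masks_of("cap",p): print(round(m["score"],2),m["extent"])
cv2.imwrite("pics/s6.png",np.clip(np.hstack([T["image"][90:360,80:400],S["image"][150:420,120:440]])*1.6,0,255).astype(np.uint8))
E
```

```text
28.65 yaw 1.9601 [373.62 234.55 202.94] F [0.45 0.3  0.1 ] M [ 0.069 -0.011 -0.004] gap 35.27 q [-0.61  0.23 -0.06  2.1   0.02  0.81  1.28] e7 -0.004
0.92 [260.6, 117.7, 284.4, 136.7]
0.87 [273.5, 145.8, 310.9, 174.9]
0.81 [128.5, 251.0, 162.1, 281.2]
0.76 [246.2, 342.0, 278.8, 377.6]
0.69 [166.2, 203.6, 187.4, 225.5]
```

View pics/s6.png

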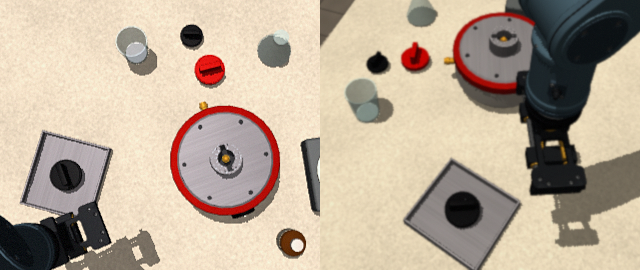

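The cap stands upright in the tray, at crop (67,176) in the top view and (463,210) in the side view. The arm is clear and the glassware hasn't moved.

```bash
python3 -c "
from station import robot
print(robot.hand_in())"
```

```text
the job is handed in; nothing more can be done
None
```

The pressure cap is off and standing upright in the steel tray: I turned it to the felt first stop, pressed it past to the last stop and lifted it off; the arm is clear, the glassware looked unmoved, and I handed the job in at about 29 s.

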